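Shut both trays of the trinket box against the bookend

ROBOT

A 7-joint arm with a two-finger parallel gripper is mounted at the origin on the work surface. World frame = base frame: x ahead of the robot, y to its left, z up, the work surface at z = 0. Lengths are in mm, angles in degrees, forces in N, time in s.
With the tool pointing down it reaches from about 400 to 850 mm from the base axis. Payload 10.4 kg.
Tool frame: the origin (TCP) lies midway between the tips of the shut fingers; the grasp point (between the pads) lies 19 mm behind it (grip_depth is the distance from the TCP to the grasp point, in mm); y points along the fingers, z is the direction in which the jaws open and shut, and the axes are right-handed (so a half turn about y gives the same grasp; the last joint's range is limited). The gripper opens to 87 mm and grips with 3 to 60 N. Pads are 19 mm wide; open, the fingers measure 117 mm over their backs; the gripper's body (75 mm by 190 mm) begins 51 mm behind the grasp point.
Start: joints at [64.423, 19.034, -3.707, 83.658, 1.238, 77.344, -5.071], TCP at [257.041, -569.721, 222.576] pointing down, gripper open.
Joint ranges: [-148.97, 148.97], [-28.65, 121.19], [-84.17, 76.75], [9.2, 138.47], [-72.65, 252.65], [3.7, 117.97], [-149.18, 149.18]. Speed limits (degrees/s): [127.2, 127.2, 159.86, 159.86, 180, 180, 180].

INTERFACE

Orientations are given as a 3x3 rotation matrix whose columns are the frame's x, y, z axes.
In Python, from plant import read_state, read_camera, camera_params, finish_job, grip_depth gives the robot as it stands.
- The arm moves only by the tool send_rows, never from a script. Its argument "series" is a list of rows, each a list of 7 numbers: the turn, a rotation vector about the tool's x, y, z in degrees, then the shift along the tool's x, y, z in m, then the opening, from 0 (shut) to 1 (fully open). A call has 1 to 12 rows; each row is the pose to reach, as a shift and turn from the pose measured when the call began, along the tool's axes at that moment; what a row does not reach only later rows make up. A row lasts 1/8 s, in which the tool goes at most 62.5 mm and 10.7 degrees, less where a joint would pass 70% of its speed; a pose out of reach is approached as far as the arm can. A call with a gripper value outside its range is refused whole. The fingers move at their own pace and stop on an object; "newtons" is the grip in N (left out, the last holds). Time passes only in rows, so rows that repeat a pose let the fingers close. It gives the time, the measured TCP pose, the force and the opening at its end, in the units of the state.
- read_state(): the state, without advancing time (a new reading comes with each control period).
- read_camera(name): name is "scene" or "top" or "wrist"; returns the picture (400x640x3 uint8, blue, green, red); there is no depth.
- camera_params(name): a dict with "vfov" (degrees; the focal length in pixels is half the picture's height over the tangent of half this angle, whatever the lens; pixels are square), "cx", "cy" (the principal point, pixels), "extrinsics" (4x4, takes a point from world to camera coordinates). Camera axes: x right, y up, looking along -z (the intrinsics and any distortion apply to the point x, -y, -z); pixel columns grow to the right and rows downward; lengths in mm; the calibration is good to about 2 mm. The wrist camera is an equidistant fisheye: a pixel r from the principal point sees the ray r / f radians off the axis. A picture is of the moment at which its call begins: read the wrist's pose just before it. camera_params takes no time and is no camera call; for the wrist camera it gives the pose at the moment of the call.
- finish_job(): hands the job in, once; it reports no verdict.
The state is a dict: "time_s": time; "q": joint angles; "joint_vel": joint speeds; "tau": joint torques, N m; "ee_pos": TCP position; "ee_rot": TCP orientation; "contact_force": force on the tool from outside, world axes, zero at the start; "ft_torque": the same for the moment, N m; "finger_gap": finger opening in mm.
Only numpy, scipy, OpenCV 4.12 (cv2) and the standard library are available. Lean on these libraries where they do the work, as an engineer would, in place of code of your own. Each camera call takes 0.05 s, during which the arm holds its last target. There are 200 camera calls.

TASK

Both stiff trays of the clear trinket box on the glass have been left sticking out, and the box skates away if a tray is simply pressed. Slide the box against the bookend so that the bookend pushes one tray fully home, then turn the box a quarter turn and slide it against the bookend again so that the other tray goes fully home too. Leave the box standing on the glass with a side flat against the bookend, both trays shut, and do not tip it or knock the other things about.

Things in the scene. Friction and masses are not known exactly. Their poses are not given: they have to be found in the camera images.
- trinket_box: Loose clear acrylic box, 0.55 kg, 120 x 120 mm in plan, 70 mm high, flat plain top. Origin: middle of its underside; z up. The dark walnut tray (upper half) pulls out of its +x side, the pale wooden tray (lower half) out of its -y side; its -x and +y sides are plain flat walls. Each tray front is a 6 mm board on the outside of its wall. It slides on the glass at 2 to 5 N.
- dark_tray (a joint): How far the dark upper tray is pulled out along the box's +x, in m: 0 is shut (front board on the wall), 0.05 fully out; starts at 0.025 to 0.042. A stiff sliding fit: about 6 N moves it, and it stays where it is left.
- pale_tray (a joint): The same for the pale lower tray, along the box's -y.
- dark_front (a point): Middle of the outer face of the dark tray's front board (108 mm wide, 28 mm high). It lies 66 mm from the box's middle when shut, 51 mm above the underside of the box.
- pale_front (a point): Middle of the outer face of the pale tray's front board (108 mm wide, 28 mm high). It lies 66 mm from the box's middle when shut, 18 mm above the underside of the box.
- bookend: Bent sheet-steel bookend, immovable under the books lying on its foot. Upright flat plate 100 mm wide (narrower than the box) and 80 mm high. Origin: middle of the foot of the plate's free face, the one towards the box; +x points into the plate and the books (so the box lies on its -x side), y along the plate, z up. The books behind the plate reach back 152 mm and are 106 mm wide and 76 mm high.
- votive: Ribbed red glass votive, 76 mm across, 78 mm high, loose. Origin: middle of its underside.
- coasters: Pile of wooden coasters, 95 x 95 mm, 40 mm high, loose. Origin: middle of its underside.
- air_pump: Grey plastic hand pump lying on the glass, 44 mm thick. Its barrel runs along its x axis from -79 to +79 mm (nozzle to -110 mm), an 80 mm cross handle at x = +130 mm. Origin: under the middle of the barrel.
- lantern: Silver aluminium lantern with a hinged door, 120 x 120 mm in plan, 250 mm high with its loop, loose. Origin: middle of its underside.
- vase: Terracotta vase, 100 mm across, 150 mm high, loose. Origin: middle of its underside.
Mind the look-alikes: they are no part of the job. Leave any purple look-alike of the trinket_box alone.

How it is judged (in metres and radians):
On the way, in this order (a step that is already met when the one before it is completed fails the run):
1. one tray, on the side square to the bookend, is shut (within 4 mm) with the box pressed against the bookend, the other tray still out (contact force between trinket_box and bookend above 0.5 N and ((value of joint dark_tray below 0.004 m and value of joint pale_tray above 0.008 m and angle between the x axis of trinket_box and the x axis of bookend, either way round below 0.3 rad) or (value of joint pale_tray below 0.004 m and value of joint dark_tray above 0.008 m and angle between the y axis of trinket_box and the x axis of bookend, either way round below 0.3 rad))), for 0.05 s.
2. the box has been turned (to within about 30 degrees) so that the other tray, still out, is in line with the bookend (((value of joint dark_tray below 0.004 m and value of joint pale_tray above 0.008 m and angle between the y axis of trinket_box and the x axis of bookend, either way round below 0.5 rad) or (value of joint pale_tray below 0.004 m and value of joint dark_tray above 0.008 m and angle between the x axis of trinket_box and the x axis of bookend, either way round below 0.5 rad))), for 0.05 s.
3. both trays are shut (within 4 mm) with the box pressed against the bookend (contact force between trinket_box and bookend above 0.5 N and value of joint each of dark_tray, pale_tray below 0.004 m), for 0.05 s.
At the end, for the whole second after the job is handed in: Both trays shut within 4 mm; the box upright and at rest on the glass, one side square to the bookend plate within 0.1 rad and no more than 10 mm from it, its middle within 80 mm of the plate's middle line (value of joint each of dark_tray, pale_tray below 0.004 m and angle between trinket_box's own z axis and vertical below 0.05 rad and height (world z) of trinket_box below 0.006 m and linear speed of trinket_box below 0.01 m/s and (angle between the x axis of trinket_box and the x axis of bookend, either way round below 0.1 rad or angle between the y axis of trinket_box and the x axis of bookend, either way round below 0.1 rad) and x of trinket_box in the frame of bookend between -0.076 and -0.05 m and y of trinket_box in the frame of bookend between -0.08 and 0.08 m); the robot touches nothing.
It fails at once if the trinket box is tipped by more than 0.3 rad (angle between trinket_box's own z axis and vertical above 0.3 rad).
It fails at once if the votive, coasters, pump, lantern or vase is shifted by more than 40 mm or tipped (distance of any of votive, coasters, air_pump, lantern, vase from where it was at the start of the episode above 0.04 m or angle between any of votive, lantern, vase's own z axis and vertical above 0.4 rad).
It also fails if it takes over 70 s, if anything falls off the work surface, if the arm or the gripper's body presses on something with over 40 N, if the wrist force passes 120 N, or if a joint passes its speed limit or range.

## Working session

There is one attempt and no reset: what is moved stays moved. The work goes in short steps, Python scripts to look and compute and a tool call to move; the robot and the scene stay as the last step left them, time stands still between calls to the robot, and variables do not carry over. Pictures are saved under pics/ and viewed, about 8 in all and at most 12, crops included, and the job is handed in when it is done.

Besides the shell and the picture viewer there is one more tool, called after "Request:" as a command line: name --pt "numbers of a row" for each row, then --argument value for the rest. send_rows: Moves the arm, as the interface text tells. Its arguments: {"type":"object","properties":{"series":{"type":"array"},"newtons":{"type":"number"}},"required":["series"]}

```bash
ls; mkdir -p pics
python3 - <<'E'
from plant import *
import cv2
print(read_state(),grip_depth)
for n in("scene","top"):
    cv2.imwrite(f"pics/{n}0.png",read_camera(n)); print(n,camera_params(n))
E
```

```text
pics
{'time_s': 0.0, 'q': array([64.4260237 , 19.07363055, -3.7081449 , 83.70499897,  1.23702465,
       77.34205739, -5.06782289]), 'joint_vel': array([-0.02438133,  0.0373516 ,  0.01277861, -0.04096729, -0.06748492,
        0.00400255, -0.12930461]), 'tau': array([ 1.55756078e-05, -6.23250675e+01,  2.46580469e-02, -3.89891124e+01,
       -6.13758015e-02,  3.98618518e-02,  1.49651473e-04]), 'ee_pos': array([ 256.84376479, -569.37520188,  221.74431169]), 'ee_rot': array([[-9.11517749e-01, -6.23315970e-04,  4.11260264e-01],
       [-4.11260734e-01,  1.26616301e-03, -9.11516871e-01],
       [ 4.74404863e-05, -9.99999004e-01, -1.41047544e-03]]), 'contact_force': array([ 0.41201135,  0.36572816, -0.48783256]), 'ft_torque': array([-0.00374213,  0.03602425,  0.01751481]), 'finger_gap': 86.80820089472932} 18.700000000000003
scene {'vfov': 56.86436380325212, 'cx': 324.57050930011786, 'cy': 196.67443859886427, 'extrinsics': array([[-5.99118992e-01,  8.00640709e-01,  5.55773060e-03,
         2.86407081e+02],
       [-4.78834004e-01, -3.63857231e-01,  7.98953010e-01,
         2.04894797e+02],
       [ 6.41696525e-01,  4.76006692e-01,  6.01367774e-01,
        -1.45404727e+03],
       [ 0.00000000e+00,  0.00000000e+00,  0.00000000e+00,
         1.00000000e+00]])}
top {'vfov': 52.9379848831256, 'cx': 321.46311170638705, 'cy': 199.80290032370868, 'extrinsics': array([[ 1.77455293e-02, -9.99763353e-01, -1.25830935e-02,
         1.47961727e+00],
       [ 9.82795561e-01,  1.51275594e-02,  1.84076187e-01,
        -5.24426432e+02],
       [-1.83842274e-01, -1.56331378e-02,  9.82831432e-01,
        -1.19879613e+03],
       [ 0.00000000e+00,  0.00000000e+00,  0.00000000e+00,
         1.00000000e+00]])}
```

View pics/scene0.png

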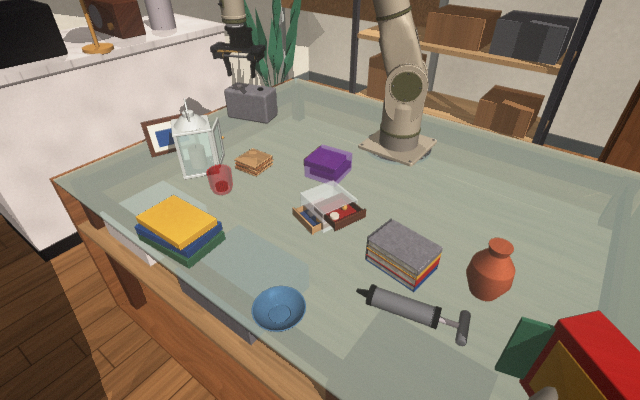

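View pics/top0.png

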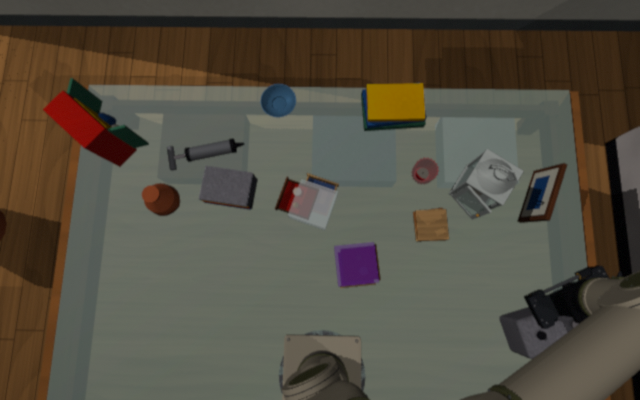

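Run:
```python
import cv2,numpy as np
s=cv2.imread("pics/scene0.png");t=cv2.imread("pics/top0.png")
a=cv2.resize(s[170:300,280:460],(800,578),interpolation=cv2.INTER_CUBIC)
cv2.imwrite("pics/c1.png",a)
a=cv2.resize(t[155:245,190:350],(800,450),interpolation=cv2.INTER_CUBIC)
cv2.imwrite("pics/c2.png",a)
```

```text
(no output)
```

View pics/c1.png

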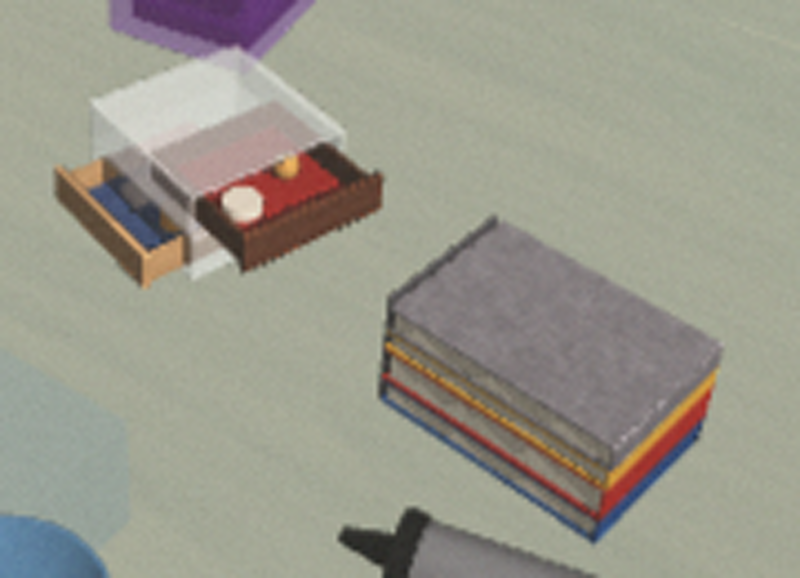

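View pics/c2.png

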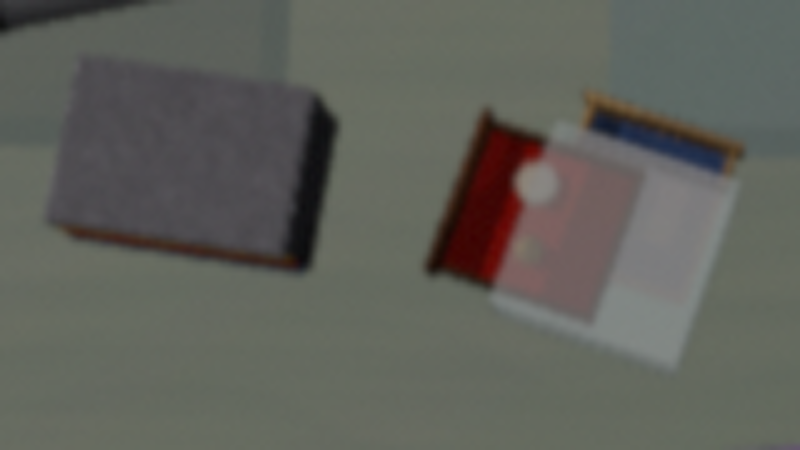

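The clear box (top px ~310,200, walnut tray facing left, pale tray up) fits the description. The purple one (357,265) is the look-alike. The bookend is the dark plate on the right side of the grey book stack (top px ~254,188), facing the walnut tray. The yellow pile (393,105) has no plate. The crops confirm this. Next I'll locate the box corners.

```bash
cat > h.py <<'E'
import numpy as np,cv2
from plant import *
def ray(n,px,z):
    c=camera_params(n);f=200/np.tan(np.radians(c["vfov"]/2));E=c["extrinsics"];R=E[:3,:3];o=-R.T@E[:3,3]
    px=np.atleast_2d(px).astype(float)
    d=np.c_[(px[:,0]-c["cx"])/f,-(px[:,1]-c["cy"])/f,-np.ones(len(px))]@R
    return (o+d*((z-o[2])/d[:,2])[:,None])[:,:2]
def top(px): return np.array(px)/5+[190,155]-.4
def sc(px): return np.array(px)/4.444+[280,170]-.4
E
python3 - <<'E'
from h import *
np.set_printoptions(precision=1,suppress=True)
b1=ray("top",top([(560,122),(742,178),(678,368),(490,300)]),70)
b2=ray("scene",sc([(195,195),(92,102),(238,47),(345,132)]),70)
for b in(b1,b2):
    print(b.tolist(),b.mean(0));e=np.roll(b,-1,0)-b;print(np.linalg.norm(e,axis=1),np.degrees(np.arctan2(e[:,1],e[:,0])))
p=np.r_[ray("top",top([(318,92),(288,265)]),80),ray("top",top([(338,120),(308,270)]),0),ray("scene",sc([(390,300),(497,218)]),80),ray("scene",sc([(382,398)]),0)]
print(p)
print("books far",ray("top",top([(80,58),(48,222)]),76))
print("dark board top",ray("top",top([(487,110),(430,270)]),65),ray("scene",sc([(243,238),(380,180)]),65))
print("pale board top",ray("top",top([(588,95),(742,150)]),32),ray("scene",sc([(55,170),(142,250)]),32))
E
```

```text
[[584.6539320181578, 72.23999922294522], [551.0526438403344, -40.29776794948104], [433.52760379861024, -2.9622362916253904], [473.0947360512521, 111.76261182075]] [510.6  35.2]
[117.4 123.3 121.4 118.4] [-106.6  162.4   71.   -19.5]
[[583.2660398394457, 74.55203060747988], [547.6126521841973, -36.89596694753618], [437.68604604329073, 2.1149001560235092], [474.38612334531524, 113.14067983901549]] [510.7  38.2]
[117.  116.6 116.9 115.5] [-107.7  160.5   71.7  -19.5]
[[599.  220.8]
 [491.  233.7]
 [600.7 222.2]
 [501.1 236.9]
 [600.6 223.4]
 [502.  236.9]
 [598.4 223.6]]
books far [[619.5 370.4]
 [516.  382.6]]
dark board top [[592.8 118.1]
 [491.8 149.6]] [[593.2 117.9]
 [497.  153.9]]
pale board top [[611.7  57.4]
 [577.3 -41.1]] [[581.6 -42. ]
 [609.1  53. ]]
```

```bash
cat >> h.py <<'E'
def go(x,y,z,jaw):
    from scipy.spatial.transform import Rotation as Ro
    s=read_state();R=s["ee_rot"];a=np.radians(jaw)
    Z=np.array([np.cos(a),np.sin(a),0]);Y=np.array([0,0,-1.]);T=np.c_[np.cross(Y,Z),Y,Z]
    print("turn",Ro.from_matrix(R.T@T).as_rotvec(degrees=True).round(2),"shift m",(R.T@(np.array([x,y,z])-s["ee_pos"])/1000).round(4),
      "at",s["ee_pos"].round(1),"t",round(s["time_s"],2),"gap",round(s["finger_gap"],1),"F",s["contact_force"].round(1),"q",s["q"].round(0))
E
python3 -c "
from h import *
go(497,-62,140,-8)"
```

```text
turn [ 7.000e-02 -5.772e+01 -3.000e-02] shift m [-0.4275  0.0823 -0.3636] at [ 256.9 -569.4  221.8] t 0.1 gap 86.9 F [-0.5 -0.2  0.9] q [64. 19. -4. 84.  1. 77. -5.]
```

Request:
send_rows --pt "0 -57.7 0 -0.4275 0.082 -0.3636 1" --pt "0 -57.7 0 -0.4275 0.082 -0.3636 1" --pt "0 -57.7 0 -0.4275 0.082 -0.3636 1" --pt "0 -57.7 0 -0.4275 0.082 -0.3636 1" --pt "0 -57.7 0 -0.4275 0.082 -0.3636 1" --pt "0 -57.7 0 -0.4275 0.082 -0.3636 1" --pt "0 -57.7 0 -0.4275 0.082 -0.3636 1" --pt "0 -57.7 0 -0.4275 0.082 -0.3636 1" --pt "0 -57.7 0 -0.4275 0.082 -0.3636 1" --pt "0 -57.7 0 -0.4275 0.082 -0.3636 1" --pt "0 -57.7 0 -0.4275 0.082 -0.3636 1" --pt "0 -57.7 0 -0.4275 0.082 -0.3636 1"

```text
time_s: 1.6
ee_pos: [496.6, -63.7, 140.2]
ee_rot: [[-0.142, -0.001, 0.99], [-0.99, 0.001, -0.142], [-0.0, -1.0, -0.001]]
contact_force: [-0.5, -0.1, 0.6]
finger_gap: 87.2
```

```bash
python3 -c "
from h import *
go(497,-62,20,-8)
cv2.imwrite('pics/w1.png',read_camera('wrist'))"
```

```text
turn [ 0.05 -0.15 -0.03] shift m [-0.0017  0.1202  0.0003] at [496.6 -63.7 140.2] t 1.6 gap 87.2 F [-0.5 -0.1  0.6] q [ 34.  10. -34. 107.   6.  65. -11.]
```

View pics/w1.png

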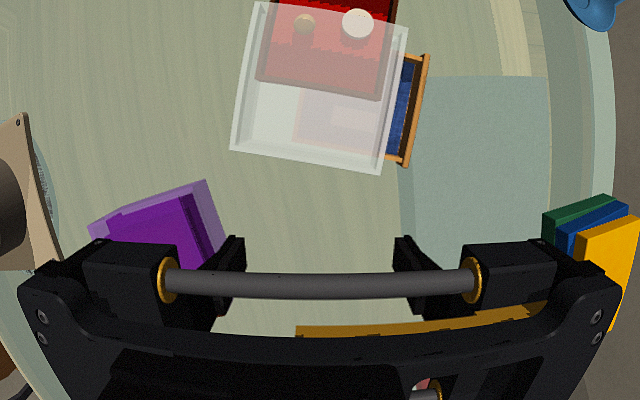

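Wrist view: box ahead at ~(310,100), with the open fingers straddling its back wall. Purple box lies clear of the left finger. I'll descend and push.

Request:
send_rows --pt "0 0 0 -0.002 0.06 0 1" --pt "0 0 0 -0.002 0.11 0 1" --pt "0 0 0 -0.002 0.12 0 1" --pt "0 0 0 -0.002 0.12 0 1" --pt "0 0 0 -0.015 0.12 0 1" --pt "0 0 0 -0.025 0.12 0 1" --pt "0 0 0 -0.035 0.12 0 1" --pt "0 0 0 -0.045 0.12 0 1" --pt "0 0 0 -0.055 0.12 0 1" --pt "0 0 0 -0.065 0.12 0 1" --pt "0 0 0 -0.075 0.12 0 1" --pt "0 0 0 -0.085 0.12 0 1"

```text
time_s: 3.15
ee_pos: [508.1, 20.6, 20.2]
ee_rot: [[-0.142, -0.002, 0.99], [-0.99, -0.0, -0.142], [0.001, -1.0, -0.002]]
contact_force: [-2.0, -5.8, 3.8]
finger_gap: 86.8
```

```bash
python3 -c "
from h import *
go(520,103,20,-8)
cv2.imwrite('pics/t2.png',cv2.resize(read_camera('top')[140:260,180:380],(800,480),interpolation=cv2.INTER_CUBIC))"
```

```text
turn [ 0.11 -0.16  0.03] shift m [-0.0832  0.0002  0.0001] at [508.1  20.6  20.2] t 3.15 gap 86.8 F [-2.  -5.8  3.8] q [ 23.  21. -34. 111.  15.  52. -27.]
```

View pics/t2.png

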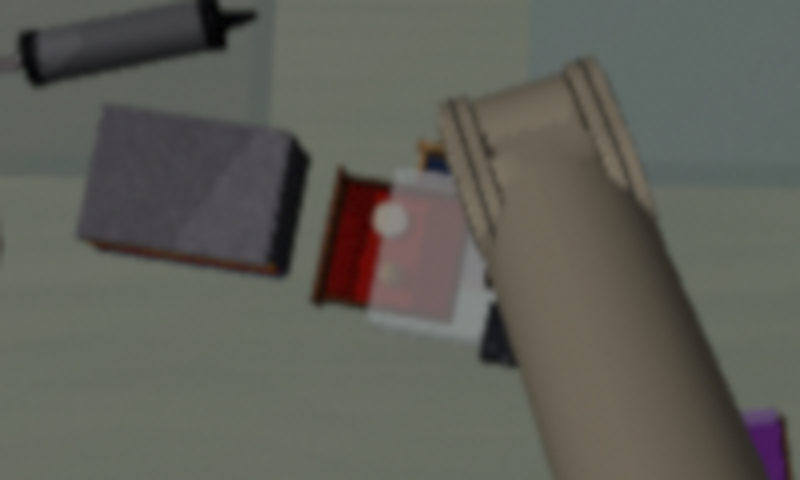

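Request:
send_rows --pt "0 0 0 -0.007 0 0 1" --pt "0 0 0 -0.014 0 0 1" --pt "0 0 0 -0.021 0 0 1" --pt "0 0 0 -0.028 0 0 1" --pt "0 0 0 -0.035 0 0 1" --pt "0 0 0 -0.042 0 0 1" --pt "0 0 0 -0.048 0 0 1" --pt "0 0 0 -0.054 0 0 1" --pt "0 0 0 -0.06 0 0 1" --pt "0 0 0 -0.065 0 0 1" --pt "0 0 0 -0.068 0 0 1" --pt "0 0 0 -0.07 0 0 1"

```text
time_s: 4.7
ee_pos: [517.6, 89.2, 20.1]
ee_rot: [[-0.142, -0.003, 0.99], [-0.99, -0.003, -0.142], [0.003, -1.0, -0.003]]
contact_force: [-1.3, -13.5, 6.8]
finger_gap: 86.7
```

Request:
send_rows --pt "0 0 0 -0.0025 0 0 1" --pt "0 0 0 -0.004 0 0 1" --pt "0 0 0 -0.0055 0 0 1" --pt "0 0 0 -0.006 0 0 1"

```text
time_s: 5.2
ee_pos: [517.9, 92.0, 20.0]
ee_rot: [[-0.144, -0.006, 0.99], [-0.99, -0.007, -0.144], [0.008, -1.0, -0.005]]
contact_force: [-3.7, -15.7, 11.8]
finger_gap: 87.0
```

Request:
send_rows --pt "0 0 0 -0.004 0 0 1" --pt "0 0 0 -0.005 0 0 1" --pt "0 0 0 -0.006 0 0 1" --pt "0 0 0 -0.006 0 0 1"

```text
time_s: 5.7
ee_pos: [517.7, 92.7, 19.9]
ee_rot: [[-0.146, -0.009, 0.989], [-0.989, -0.015, -0.146], [0.016, -1.0, -0.007]]
contact_force: [-6.7, -22.2, 17.5]
finger_gap: 87.5
```

```bash
python3 -c "
from h import *
go(520,103,20,-8)
cv2.imwrite('pics/t3.png',cv2.resize(np.hstack([read_camera('scene')[160:280,310:460],read_camera('top')[140:260,200:350]]),(800,320),interpolation=cv2.INTER_CUBIC))"
```

```text
turn [ 0.4  -0.39  0.91] shift m [-0.0106 -0.0003  0.0008] at [517.7  92.7  19.9] t 5.7 gap 87.5 F [ -6.7 -22.2  17.5] q [ 15.  23. -35. 108.  17.  54. -37.]
```

View pics/t3.png

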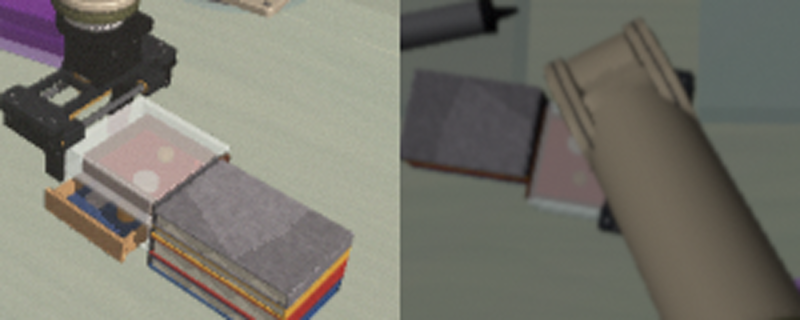

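Request:
send_rows --pt "0 0 0 0.02 0 0 1" --pt "0 0 0 0.04 0 0 1" --pt "0 0 0 0.05 -0.05 0 1" --pt "0 0 0 0.05 -0.11 0 1" --pt "0 0 0 0.05 -0.15 0 1" --pt "0 0 0 0.05 -0.15 0 1"

```text
time_s: 6.55
ee_pos: [513.1, 46.9, 173.4]
ee_rot: [[-0.145, -0.004, 0.989], [-0.989, -0.014, -0.145], [0.014, -1.0, -0.002]]
contact_force: [-0.3, 0.0, -0.5]
finger_gap: 87.0
```

```bash
python3 -c "
from h import *
go(520,103,20,-8)
c=camera_params('wrist');w=read_camera('wrist');np.save('w4.npy',c['extrinsics']);print(c['vfov'],c['cx'],c['cy'])
cv2.imwrite('pics/w4.png',w)"
```

```text
turn [ 0.14 -0.32  0.82] shift m [-0.0587  0.1526 -0.001 ] at [513.1  46.9 173.4] t 6.55 gap 87.0 F [-0.3  0.  -0.5] q [ 23.  11. -37. 102.   8.  70. -25.]
65.70646984690485 319.14014645782413 203.47798832328118
```

View pics/w4.png

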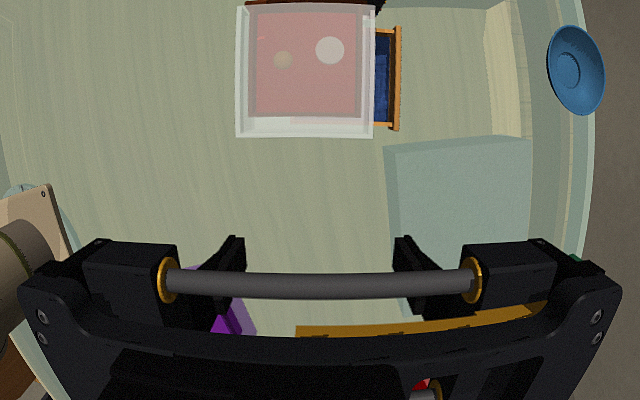

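Wrist view: the dark board is flush at the top edge (row ~3) against the box. The pale board is still out at (398,80).

```bash
cat >> h.py <<'E'
def wray(E,px,z):
    c=camera_params('wrist');f=200/np.tan(np.radians(c["vfov"]/2));R=E[:3,:3];o=-R.T@E[:3,3]
    v=np.atleast_2d(px).astype(float)-[c["cx"],c["cy"]];r=np.hypot(*v.T)[:,None];t=r/f
    d=np.c_[v/r*np.sin(t)*[1,-1],-np.cos(t)]@R
    return (o+d*((z-o[2])/d[:,2])[:,None])[:,:2]
E
python3 -c "
from h import *
np.set_printoptions(precision=1,suppress=True)
E=np.load('w4.npy')
print(wray(E,[(235,137),(373,137),(375,12),(241,4)],70))
print(wray(E,[(402,27),(400,130),(393,28),(390,130)],32))
"
```

```text
[[448.3 115.7]
 [566.9  97.6]
 [584.2 207.5]
 [471.4 233.9]]
[[617.4 201.5]
 [600.9  97.4]
 [608.  200.9]
 [590.7  98.5]]
```

```bash
python3 -c "
from h import *
go(605,151,130,-8.5)"
```

```text
turn [0.31 0.16 0.86] shift m [-0.1176  0.0391  0.077 ] at [512.   46.4 171.3] t 6.6 gap 87.2 F [-0.1  0.2 -1.2] q [ 23.  11. -37. 102.   8.  70. -25.]
```

Request:
send_rows --pt "0.3 0.2 0.9 -0.055 0.02 0.035 0.25" --pt "0.3 0.2 0.9 -0.09 0.039 0.06 0.25" --pt "0.3 0.2 0.9 -0.1176 0.039 0.077 0.25" --pt "0.3 0.2 0.9 -0.1176 0.039 0.077 0.25" --pt "0.3 0.2 0.9 -0.1176 0.039 0.077 0.25"

```text
time_s: 7.22
ee_pos: [603.9, 150.9, 128.7]
ee_rot: [[-0.148, -0.003, 0.989], [-0.989, 0.0, -0.148], [0.0, -1.0, -0.003]]
contact_force: [0.5, -0.5, 0.1]
finger_gap: 44.9
```

```bash
python3 -c "
from h import *
go(605,151,15,-8.5)
w=read_camera('wrist')
cv2.imwrite('pics/w5.png',w)"
```

```text
turn [ 0.15 -0.01  0.01] shift m [-0.0003  0.1137  0.0014] at [603.9 150.9 128.7] t 7.22 gap 44.9 F [ 0.5 -0.5  0.1] q [ 10.  27. -37.  89.  17.  70. -39.]
```

View pics/w5.png

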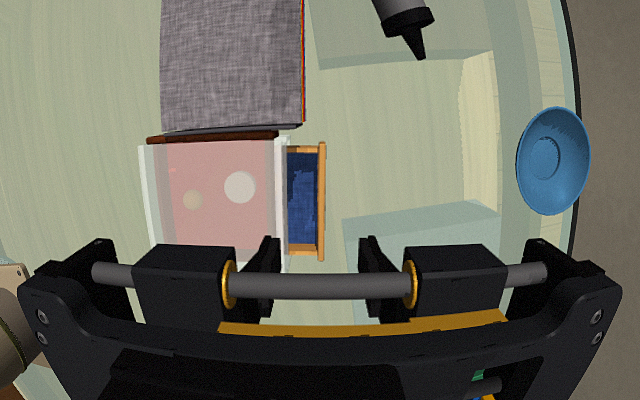

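Wrist view: the dark board is shut against the plate (row ~137). The pale board at column ~322 lies in the jaw's mid plane (~319). Descending.

Request:
send_rows --pt "0 0 0 0 0 0.001 0.25" --pt "0 0 0 0 0.01 0.001 0.25" --pt "0 0 0 0 0.04 0.001 0.25" --pt "0 0 0 0 0.06 0.001 0.25" --pt "0 0 0 0 0.08 0.001 0.25" --pt "0 0 0 0 0.095 0.001 0.25" --pt "0 0 0 0 0.105 0.001 0.25" --pt "0 0 0 0 0.112 0.001 0.25" --pt "0 0 0 0 0.112 0.001 0.25"

```text
time_s: 8.4
ee_pos: [604.9, 150.2, 17.0]
ee_rot: [[-0.149, -0.002, 0.989], [-0.989, -0.0, -0.149], [0.0, -1.0, -0.002]]
contact_force: [0.3, -0.1, 0.9]
finger_gap: 21.8
```

Clear descent with no force. Gripping the board.

Request:
send_rows --pt "0 0 0 0 0 0 0" --pt "0 0 0 0 0 0 0" --pt "0 0 0 0 0 0 0" --pt "0 0 0 0 0 0 0" --pt "0 0 0 0 0 0 0" --newtons 40

```text
time_s: 9.02
ee_pos: [605.3, 150.2, 17.4]
ee_rot: [[-0.149, -0.001, 0.989], [-0.989, 0.0, -0.149], [0.0, -1.0, -0.001]]
contact_force: [0.5, -0.1, 2.8]
finger_gap: 5.4
```

Request:
send_rows --pt "0 0 0 0.006 0 0 0" --pt "0 0 0 0.015 0 0 0" --pt "0 0 0 0.025 0 0 0" --pt "0 0 0 0.035 0 0 0" --pt "0 0 0 0.045 0 0 0" --pt "0 0 0 0.055 0 0 0" --pt "0 0 0 0.065 0 0 0" --pt "0 0 0 0.075 0 0 0" --pt "0 0 0 0.08 0 0 0" --pt "0 0 0 0.08 0 0 0"

```text
time_s: 10.28
ee_pos: [593.3, 70.0, 17.4]
ee_rot: [[-0.15, -0.001, 0.989], [-0.989, -0.001, -0.15], [0.001, -1.0, -0.001]]
contact_force: [0.5, 0.2, 2.7]
finger_gap: 5.5
```

Request:
send_rows --pt "0 -7.5 0 -0.0071 0 0.0009 0" --pt "0 -15 0 -0.0141 0 0.0003 0" --pt "0 -22.5 0 -0.0206 0 -0.0017 0" --pt "0 -30 0 -0.0266 0 -0.0053 0" --pt "0 -37.5 0 -0.0318 0 -0.0101 0" --pt "0 -45 0 -0.036 0 -0.0162 0" --pt "0 -52.5 0 -0.0392 0 -0.0233 0" --pt "0 -60 0 -0.0411 0 -0.0314 0" --pt "0 -67.5 0 -0.0418 0 -0.0403 0" --pt "0 -75 0 -0.0409 0 -0.0497 0" --pt "0 -82.5 0 -0.0386 0 -0.0596 0" --pt "0 -90 0 -0.035 0 -0.07 0"

```text
time_s: 11.78
ee_pos: [529.0, 115.2, 17.4]
ee_rot: [[0.989, -0.001, 0.145], [-0.145, -0.001, 0.989], [-0.001, -1.0, -0.002]]
contact_force: [-0.5, 1.7, 1.1]
finger_gap: 5.4
```

```bash
python3 -c "
from h import *
go(510,121,130,82)
cv2.imwrite('pics/t6.png',cv2.resize(np.hstack([read_camera('scene')[160:280,290:440],read_camera('top')[140:260,200:350]]),(800,320),interpolation=cv2.INTER_CUBIC))"
```

```text
turn [ 0.09 -0.32 -0.07] shift m [-0.0197 -0.1126  0.0029] at [529.  115.2  17.4] t 11.78 gap 5.4 F [-0.5  1.7  1.1] q [ 28.  32. -55. 106.  31.  58.  42.]
```

View pics/t6.png

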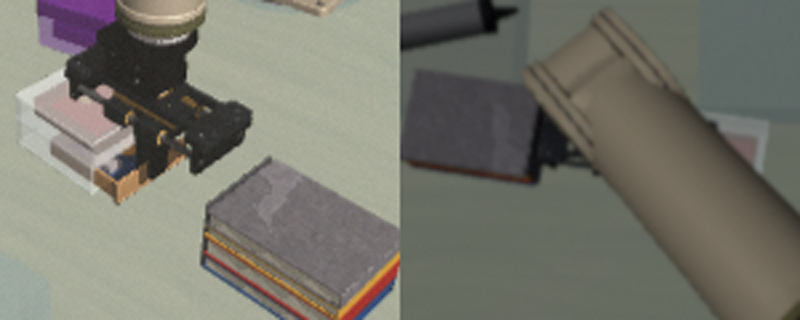

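Scene view: the box is turned, with the pale tray at (140,180) facing the bookend. Releasing, then rising clear.

Request:
send_rows --pt "0 0 0 0 0 0 0.22" --pt "0 0 0 0 0 0 0.22" --pt "0 0 0 0 0 0 0.22" --pt "0 0 0 0 -0.02 0 0.22" --pt "0 0 0 0 -0.05 0 0.22" --pt "0 0 0 0 -0.1 0 0.22" --pt "0 0 0 0 -0.14 0 0.22" --pt "0 0 0 0 -0.14 0 0.22"

```text
time_s: 12.88
ee_pos: [530.5, 116.0, 161.5]
ee_rot: [[0.989, 0.004, 0.146], [-0.146, -0.002, 0.989], [0.004, -1.0, -0.001]]
contact_force: [0.1, 1.1, -0.6]
finger_gap: 19.2
```

```bash
python3 -c "
from h import *
go(502,-73,150,-8)"
```

```text
turn [-0.12 89.58  0.22] shift m [-0.0005  0.0117 -0.1911] at [530.5 116.  161.5] t 12.88 gap 19.2 F [ 0.1  1.1 -0.6] q [ 35.  22. -62.  99.  21.  72.  49.]
```

Request:
send_rows --pt "0 89.6 0 0 0.01 -0.191 1" --pt "0 89.6 0 0 0.01 -0.191 1" --pt "0 89.6 0 0 0.01 -0.191 1" --pt "0 89.6 0 0 0.01 -0.191 1" --pt "0 89.6 0 0 0.01 -0.191 1" --pt "0 89.6 0 0 0.01 -0.191 1" --pt "0 89.6 0 0 0.01 -0.191 1" --pt "0 89.6 0 0 0.01 -0.191 1" --pt "0 89.6 0 0 0.01 -0.191 1" --pt "0 89.6 0 0 0.01 -0.191 1" --pt "0 89.6 0 0 0.01 -0.191 1"

```text
time_s: 14.25
ee_pos: [502.4, -72.8, 151.7]
ee_rot: [[-0.138, 0.003, 0.99], [-0.99, -0.002, -0.138], [0.001, -1.0, 0.004]]
contact_force: [0.2, -0.0, 1.1]
finger_gap: 86.9
```

```bash
python3 -c "
from h import *
go(502,-73,20,-8)
c=camera_params('wrist');w=read_camera('wrist');np.save('w7.npy',c['extrinsics'])
cv2.imwrite('pics/w7.png',w)"
```

```text
turn [-0.2   0.08  0.06] shift m [ 1.000e-04  1.317e-01 -8.000e-04] at [502.4 -72.8 151.7] t 14.25 gap 86.9 F [ 0.2 -0.   1.1] q [ 46.  12. -47. 105.  10.  67. -12.]
```

View pics/w7.png

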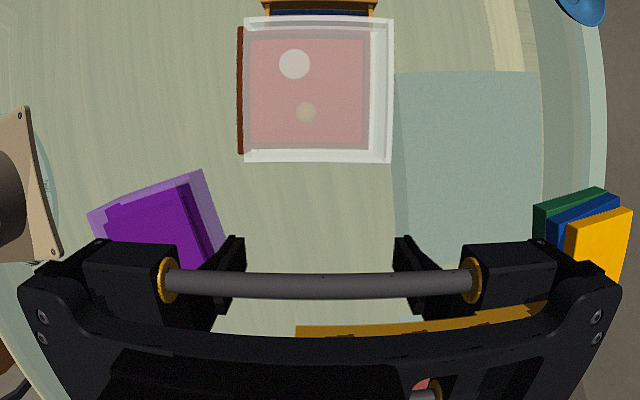

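Wrist view: the box is square at (318,90), dark tray shut at its left side (240,90), pale tray ahead. I'll do a quick clearance check on the purple box.

```bash
python3 -c "
from h import *
E=np.load('w7.npy')
print(wray(E,[(205,170),(226,255)],70).round(),wray(E,[(247,162),(391,162)],70).round(1))"
```

```text
[[ 413.  -25.]
 [ 413. -104.]] [[450.2 -24.4]
 [565.8 -40.4]]
```

Request:
send_rows --pt "0 0 0 0 0.06 0.002 1" --pt "0 0 0 0 0.115 0.003 1" --pt "0 0 0 0 0.131 0.004 1" --pt "0 0 0 -0.005 0.131 0.004 1" --pt "0 0 0 -0.02 0.131 0.004 1" --pt "0 0 0 -0.03 0.131 0.004 1" --pt "0 0 0 -0.04 0.131 0.004 1" --pt "0 0 0 -0.05 0.131 0.004 1" --pt "0 0 0 -0.06 0.131 0.004 1" --pt "0 0 0 -0.07 0.131 0.004 1" --pt "0 0 0 -0.08 0.131 0.004 1" --pt "0 0 0 -0.09 0.131 0.004 1"

```text
time_s: 15.8
ee_pos: [520.1, 14.7, 21.8]
ee_rot: [[-0.139, 0.005, 0.99], [-0.99, -0.004, -0.139], [0.003, -1.0, 0.006]]
contact_force: [-0.2, -6.7, 4.8]
finger_gap: 87.4
```

Request:
send_rows --pt "0 0 0 -0.008 0 0 1" --pt "0 0 0 -0.015 0 0 1" --pt "0 0 0 -0.022 0 0 1" --pt "0 0 0 -0.029 0 0 1" --pt "0 0 0 -0.036 0 0 1" --pt "0 0 0 -0.042 0 0 1" --pt "0 0 0 -0.048 0 0 1" --pt "0 0 0 -0.054 0 0 1" --pt "0 0 0 -0.06 0 0 1" --pt "0 0 0 -0.065 0 0 1" --pt "0 0 0 -0.068 0 0 1" --pt "0 0 0 -0.07 0 0 1"

```text
time_s: 17.3
ee_pos: [529.9, 80.9, 22.0]
ee_rot: [[-0.141, 0.004, 0.99], [-0.99, -0.009, -0.141], [0.008, -1.0, 0.005]]
contact_force: [-3.5, -15.4, 12.1]
finger_gap: 87.0
```

Request:
send_rows --pt "0 0 0 -0.004 0 0 1" --pt "0 0 0 -0.007 0 0 1" --pt "0 0 0 -0.01 0 0 1" --pt "0 0 0 -0.012 0 0 1" --pt "0 0 0 -0.014 0 0 1" --pt "0 0 0 -0.014 0 0 1"

```text
time_s: 18.05
ee_pos: [531.3, 90.7, 21.9]
ee_rot: [[-0.142, 0.001, 0.99], [-0.99, -0.015, -0.142], [0.015, -1.0, 0.004]]
contact_force: [-6.6, -19.2, 14.2]
finger_gap: 87.1
```

Request:
send_rows --pt "0 0 0 -0.004 0 0 1" --pt "0 0 0 -0.006 0 0 1" --pt "0 0 0 -0.008 0 0 1" --pt "0 0 0 -0.008 0 0 1"

```text
time_s: 18.55
ee_pos: [531.0, 90.2, 21.8]
ee_rot: [[-0.145, -0.004, 0.989], [-0.989, -0.028, -0.145], [0.028, -1.0, 0.0]]
contact_force: [-12.9, -32.4, 23.3]
finger_gap: 87.2
```

Stalled with the force rising to 32 N, so it is home. Retreating for a look.

Request:
send_rows --pt "0 0 0 0.01 0 0 1" --pt "0 0 0 0.03 0 0 1" --pt "0 0 0 0.05 0 0 1" --pt "0 0 0 0.06 -0.05 0 1" --pt "0 0 0 0.06 -0.1 0 1" --pt "0 0 0 0.06 -0.15 0 1" --pt "0 0 0 0.06 -0.15 0 1" --pt "0 0 0 0.06 -0.15 0 1"

```text
time_s: 19.55
ee_pos: [522.7, 35.5, 172.8]
ee_rot: [[-0.145, -0.004, 0.989], [-0.989, -0.028, -0.145], [0.028, -1.0, -0.0]]
contact_force: [-0.6, -0.6, -1.4]
finger_gap: 86.7
```

```bash
python3 -c "
from h import *
go(520,20,170,-8)
c=camera_params('wrist');w=read_camera('wrist');np.save('w8.npy',c['extrinsics'])
s=cv2.resize(read_camera('scene')[160:280,310:460],(500,400),interpolation=cv2.INTER_CUBIC)
cv2.imwrite('pics/w8.png',np.hstack([s,cv2.resize(w[0:200,200:440],(300,400)[:1]+(400,))]))"
```

```text
turn [ 0.01 -0.34  1.6 ] shift m [ 0.0156  0.0033 -0.0004] at [522.7  35.5 172.8] t 19.55 gap 86.7 F [-0.6 -0.6 -1.4] q [ 34.  14. -49. 100.  13.  71. -27.]
```

View pics/w8.png

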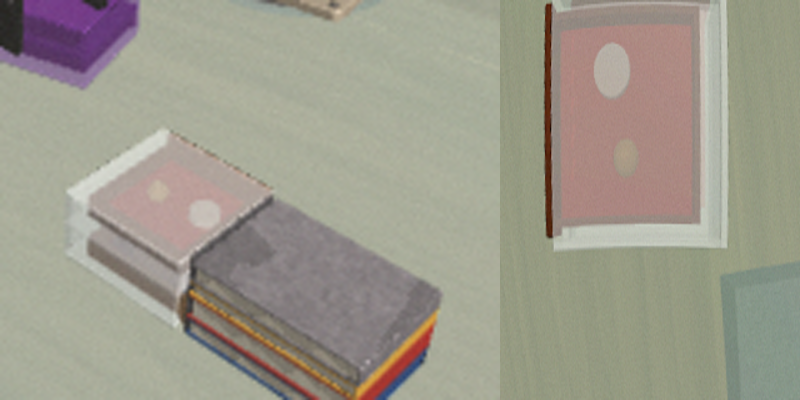

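The image shows the box flush with the plate and the pale board seated by it (185,300). The dark board is flush on the side. Final numeric check, then hand in.

```bash
python3 -c "
from h import *
b=wray(np.load('w8.npy'),[(242.4,125),(381.6,123.5)],70);e=b[1]-b[0];n=np.array([-e[1],e[0]])/np.hypot(*e)
c=b.mean(0)+60*n;u=np.array([.139,.99]);r=c-[551,230]
print(b.round(1),c.round(1),'x_b',r@u,'y_b',r@[-.99,.139],'yaw',np.degrees(np.arctan2(n[1],n[0])))
finish_job()"
```

```text
[[466.8 112.1]
 [585.1  95.6]] [534.2 163.3] x_b -68.38311378356148 y_b 7.357730496788302 yaw 82.09120175172727
the job is handed in; nothing more can be done
```

The job is handed in: both trays read shut, and the box stands against the bookend. `finish_job` gives no verdict.

- **First tray:** I pushed the box's back wall with the open fingers until the bookend closed the dark tray. The push stopped dead at 22 N.
- **Quarter turn:** I gripped the pale tray's front board, drew the box clear and turned it 90°.
- **Second tray:** I pushed the box against the bookend again to close the pale tray. The push stalled at 32 N.

**Last checks:**

| Check | Measured | Limit |
|---|---|---|
| Box middle in front of the plate | about 68 mm | 50–76 mm |
| Off the plate's middle line | about 7 mm | 80 mm |
| Box angle against the plate | within about 1° | 5.7° (0.1 rad) |

- **Trays and robot:** The last pictures show both tray fronts shut. The gripper is clear of everything, and the clock stood at about 20 s.
- **Small disagreement:** With a tray shut the middle should be 66 mm from the plate, and both wrist measurements gave 68 mm. That is within the 2 mm camera calibration, but it means I confirmed the shut trays by the stalled pushes and the pictures, not to the millimetre.
- **Other objects:** I did not re-measure them at the end. The robot's paths were planned clear of them.

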